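Shut the mould and hold it on the wax injector's nozzle

ROBOT

A 6-joint arm with a two-finger parallel gripper is mounted at the origin on the work surface. World frame = base frame: x ahead of the robot, y to its left, z up, the work surface at z = 0. Lengths are in m, angles in rad, forces in N, time in s.
With the tool pointing down it reaches from about 0.4 to 0.825 m from the base axis. Payload 7 kg.
Tool frame: the origin (TCP) lies midway between the tips of the shut fingers; the grasp point (between the pads) lies hold_point_z behind it (hold_point_z is the distance from the TCP to the grasp point, in m); z points along the fingers, y is the line along which they close (so a half turn about z gives the same grasp; the last joint's range is limited). The gripper opens to 88 mm and grips with 3 to 60 N. Pads are 19 mm wide; open, the fingers measure 130 mm over their backs; the gripper's body (78 mm by 193 mm) begins 47 mm behind the grasp point.
Start: joints at [1.567, 0.359, 0.012, 0, -1.224, -0.288], TCP at [0.194, 0.646, 0.227] pointing down, gripper open.
Joint ranges: [-3.07, 3.07], [-1.43, 2.12], [-1.02, 1.25], [-3.03, 1.67], [-3.05, -0], [-3.03, 3.03]. Speed limits (rad/s): [2.39, 2.39, 3.01, 3.14, 3.14, 3.14].

INTERFACE

Orientations are given as [roll, pitch, yaw] about the fixed x, y, z axes, in that order (R = Rz(yaw) Ry(pitch) Rx(roll)).
In Python, from station import * gives the robot as it stands.
- The arm moves only by the tool apply_moves, never from a script. Its argument "steps" is a list of rows, each an object with "translation": the shift along the world's x, y, z scaled (see below), a list of three; "rotation": the turn, a rotation vector about the world's x, y, z scaled (see below), a list of three. A call has exactly 10 rows; each row is the pose to reach, as a shift and turn from the pose commanded when the call began; what a row does not reach only later rows make up. The controller multiplies each number of a shift by 250 mm and each number of a turn by 30 degrees. A row lasts 1/12 s, in which the tool goes at most 41.7 mm and 7.16 degrees, less where a joint would pass 70% of its speed; a pose out of reach is approached as far as the arm can. A call with a number of a shift or a turn outside -1 to 1 is refused whole. A call with a gripper value outside its range is refused whole. "jaw" is the closure, from -1 (fully open) to 1 (shut), so that 0 is half open, set as the call begins (left out, the last holds). The fingers move at their own pace and stop on an object; "newtons" is the grip in N (left out, the last holds). Time passes only in rows, so rows that repeat a pose let the fingers close, or fill a call up. It gives the time, the measured TCP pose, the force, the opening and the grip force at its end, in the units of the state.
- get_state(): the state, without advancing time (a new reading comes with each control period).
- grab_frame(name): name is "scene" or "top" or "wrist"; returns the picture (480x640x3 uint8, blue, green, red); there is no depth.
- camera_model(name): a dict with "fx", "fy", "cx", "cy" (pixels), "xyz" and "rotation" of the camera in the world. Camera axes: x right, y down, z forward; pixel columns grow to the right and rows downward; lengths in m; the calibration is good to about 2 mm. A picture is of the moment at which its call begins: read the wrist's pose just before it. camera_model takes no time and is no camera call; for the wrist camera it gives the pose at the moment of the call.
- job_done(): hands the job in; it is judged then, once.
The state is a dict: "t": time; "q": joint angles; "qd": joint speeds; "joint_efforts": joint torques, N m; "eef_pos": TCP position; "ee_rot": TCP orientation; "force": force on the tool from outside, world axes, zero at the start; "moment": the same for the moment, N m; "width": finger opening in m; "gripper_force": force on a finger pad.
Only numpy, scipy, OpenCV 4.12 (cv2) and the standard library are available. Lean on these libraries where they do the work, as an engineer would, in place of code of your own. Each camera call takes 0.05 s, during which the arm holds its last target. There are 200 camera calls.

TASK

The hinged aluminium mould on the bench stands open: lower its lid until it is fully shut, without letting it slam. Then pick up the shut mould and press its filling port squarely onto the wax injector's sprung nozzle until the nozzle is fully in against its stop, and keep it pressed there, firmly but without forcing it; the program finishes while the gripper is still holding the mould there. Leave the other things on the bench where they are.

Things in the scene. Friction and masses are not known exactly. Their poses are not given: they have to be found in the camera images.
- mould_center (a point): Centre of the shut mould, half-way up (16 mm above its underside). The mould is two bright aluminium halves like a small book: 85 mm long (its x), 46 mm wide (its y), 32 mm high when shut (lower half 18 mm, lid 14 mm), about 0.35 kg. It lies on the bench with its port end (+x) roughly towards the wax injector. z is up.
- port (a point): The filling port: centre of the floor of a 16 x 16 mm square pocket, 3 mm deep, in the middle of the mould's +x end, on the line between the two halves (18 mm above the mould's underside, 39.5 mm ahead of mould_center). Its x points out of the port, along the mould.
- hinge (a point): Middle of the hinge axis, which runs along the mould's x on its +y long edge, 18 mm above its underside. Fixed to the lower half.
- lid_edge (a point): Middle of the lid's free long edge, on its outer face: 46 mm from the hinge axis across the lid and 14 mm (the lid's thickness) out from its inner face. It moves with the lid; shut, it is above the mould's -y edge, 32 mm over the bench.
- lid (a joint): Angle of the mould's lid (rad): 0 shut, 1.57 standing straight up from the +y edge, at most 1.9. It starts between 1.1 and 1.6. Its stiff hinge (0.05 N m) keeps the lid at any angle, so it must be pushed down all the way; a few newtons are enough.
- injector: The wax injector: a white round pot, 170 mm in diameter, 190 mm high (252 mm with its clamp wheel, 270 mm with its gauge), on a grey 200 x 190 mm base, fixed to the bench. Origin under the pot's centre; its front, with the nozzle, is its -x side, and its x is the direction in which the nozzle is pushed in. In front, a brass valve block 36 mm wide reaches 120 mm from the centre, 55 to 95 mm above the bench; under the nozzle lies a drip tray 6 mm high.
- nozzle_tip (a point): The domed end (8 mm across) of the injector's sprung brass nozzle, 75 mm above the bench, standing 32 mm out of the valve block (152 mm from the pot's centre) when not pressed; it moves with the nozzle. The nozzle is level; its x points into the injector (the direction to press).
- nozzle (a joint): How far the nozzle is pushed in (m): 0 out, 0.008 fully in at its hard stop. Its spring needs 4 N to start and 9 N at the stop; beyond that the force rises with no more travel.
- board: Leave alone: a grey soldering board, 120 x 200 mm, 30 mm high, with gold leaves on it. Origin at the centre of its underside.
- bead_tray: Leave alone: a white plastic tray, 70 x 110 mm, 16 mm high. Origin at the centre of its underside.
- tin_a: Leave alone: a round tin lid of beads, 76 mm across, 14 mm high. Origin at the centre of its underside.
- tin_b: Leave alone: another round tin lid of beads, 76 mm across, 14 mm high. Origin at the centre of its underside.
- bench_block: Leave alone: a square steel block, 65 x 65 mm, 25 mm high. Origin at the centre of its underside.
- pliers: Leave alone: pliers lying flat, about 150 mm long along their x, 60 mm wide, 12 mm high. Origin at the centre of its underside.
- tweezers: Leave alone: tweezers lying flat, 135 mm long along their x, 8 mm high. Origin at the centre of its underside.
- jar: Leave alone: an amber glass jar with a metal cap, 60 mm across, 72 mm tall. Origin at the centre of its underside.
- mould: The mould as a whole: origin at the centre of its underside, axes as for mould_center.
Mind the look-alikes: they are no part of the job. What is shaped like the mould but pink or purple is not meant.

How it is judged:
By the outcome, as a careful person would: the job done as asked, in the order asked, and still so for the second after the job is handed in, while the arm keeps its last pose, push and grip.
It also fails if it takes over 61 s, if anything falls off the work surface, if the arm or the gripper's body presses on something with over 40 N, if the wrist force passes 120 N, or if a joint passes its speed limit or range.

## Working session

There is one attempt and no reset: what is moved stays moved. The work goes in short steps, Python scripts to look and compute and a tool call to move; the robot and the scene stay as the last step left them, time stands still between calls to the robot, and variables do not carry over. Pictures are saved under pics/ and viewed, at most 10 in all, crops included, and the job is handed in when it is done.

Besides the shell and the picture viewer there is one more tool, called after "Request:" as name(argument=value, ...), one argument or row to a line, values as JSON. apply_moves: Moves the arm, as the interface text tells. Shifts and turns lie within -1 to 1; 1 stands for 250 mm of shift or 30 degrees of turn. Its arguments: {"type":"object","properties":{"steps":{"type":"array"},"jaw":{"type":"number"},"newtons":{"type":"number"}},"required":["steps"]}

```bash
mkdir -p pics; ls; python3 - <<'E'
from station import *
import cv2,json
s=get_state(); print(s)
for n in ("scene","top"):
    print(n,camera_model(n)); cv2.imwrite(f"pics/{n}0.png",grab_frame(n))
E
```

```text
pics
{'t': 0.0, 'q': array([ 1.56712747e+00,  3.59408418e-01,  1.10467730e-02, -3.82357592e-04,
       -1.22412159e+00, -2.88109354e-01]), 'qd': array([-0.00124168, -0.00040103,  0.00135375,  0.0006842 ,  0.00241076,
        0.0009902 ]), 'joint_efforts': array([-1.18912860e-03, -5.82718134e+01,  2.93078935e+01,  6.99760392e+00,
        6.88961009e-03, -1.47287392e-04]), 'eef_pos': array([0.19403534, 0.64597783, 0.22559772]), 'ee_rot': array([ 3.13987314e+00, -1.34746881e-04, -2.91908317e-01]), 'force': array([0.98058771, 0.46383022, 0.33099835]), 'moment': array([ 0.06513239, -0.00993889, -0.0028507 ]), 'gripper_force': 0.0, 'width': 0.08785246912651744}
scene {'fx': 459.500187964734, 'fy': 459.500187964734, 'cx': 319.7997476755169, 'cy': 239.00960376720312, 'xyz': array([ 1.00127129, -0.64098999,  0.76165027]), 'rotation': array([-2.30889416e+00,  8.42326567e-04,  6.24278543e-01])}
top {'fx': 554.9708176680897, 'fy': 554.9708176680897, 'cx': 319.1570128927064, 'cy': 242.3321654709035, 'xyz': array([ 0.37948565, -0.03895143,  1.28278232]), 'rotation': array([-3.00450953e+00, -2.06452048e-03, -1.54970474e+00])}
```

View pics/scene0.png

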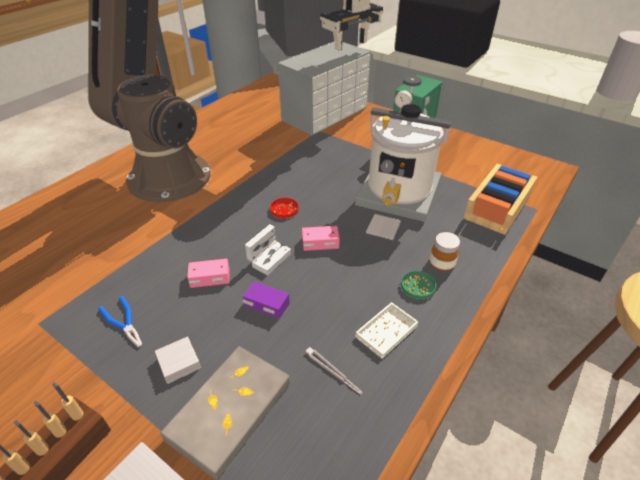

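View pics/top0.png

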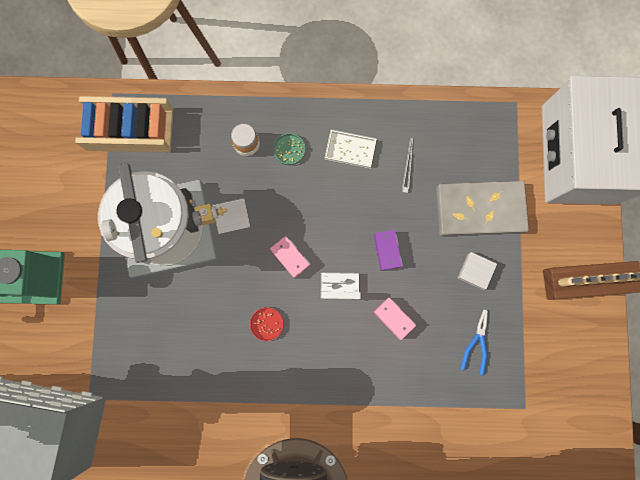

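Scene: open aluminium mould at about (267,250), injector pot at (403,165) with nozzle at (390,195). Top: mould at (340,286), nozzle pointing right at about (225,210). Next I'll enlarge these areas.

```bash
cat > h.py <<'E'
import numpy as np, cv2
from scipy.spatial.transform import Rotation as R
from station import *
def cam(n):
    m=camera_model(n); r=np.array(m["rotation"])
    Rm=r if r.shape==(3,3) else R.from_euler('xyz',r).as_matrix()
    return m,Rm,np.array(m["xyz"])
def px2w(c,p,z):
    m,Rm,o=c; d=Rm@np.array([(p[0]-m["cx"])/m["fx"],(p[1]-m["cy"])/m["fy"],1]); return o+d*(z-o[2])/d[2]
def w2px(c,P):
    m,Rm,o=c; q=(np.atleast_2d(P)-o)@Rm; return np.c_[q[:,0]/q[:,2]*m["fx"]+m["cx"],q[:,1]/q[:,2]*m["fy"]+m["cy"]]
def crop(im,x,y,w,h,k): return cv2.resize(im[y:y+h,x:x+w],None,fx=k,fy=k,interpolation=cv2.INTER_CUBIC)
E
python3 - <<'E'
from h import *
t=cv2.imread("pics/top0.png"); s=cv2.imread("pics/scene0.png")
cv2.imwrite("pics/c1.png",np.vstack([np.hstack([crop(t,310,260,66,50,6),crop(s,235,220,66,50,6)]),np.hstack([crop(t,180,190,66,50,6),crop(s,360,170,66,50,6)])]))
print(w2px(cam("top"),[0,0,0]),w2px(cam("scene"),[0,0,0]), px2w(cam("top"),(340,286),.018))
E
```

```text
[[296.57675368 492.88875412]] [[168.83214881 176.81968469]] [ 0.45468105 -0.08742764  0.018     ]
```

View pics/c1.png

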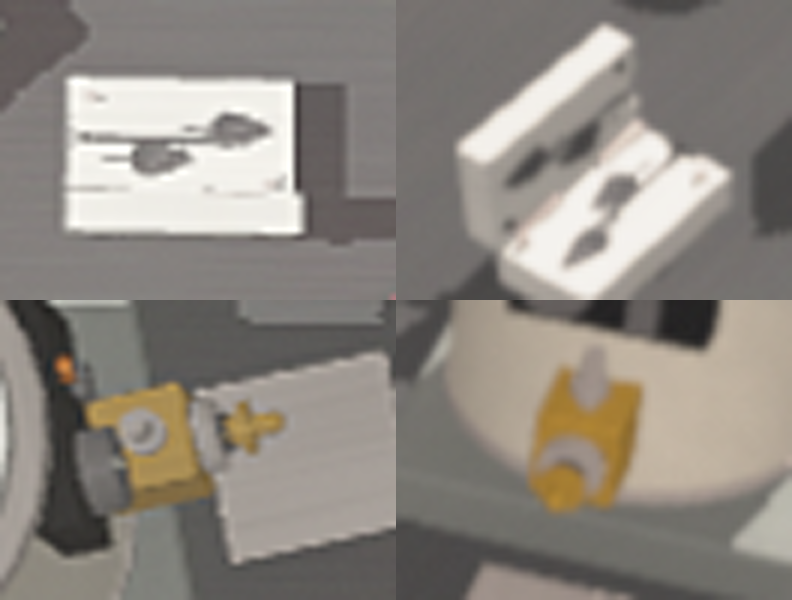

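Crop: lower half's free edge at z=18 mm runs top-view (320.8,272.8)–(359.0,273.7). Lid is nearly upright on the robot side. Nozzle tip at (227.5,210.3), with the drip tray's edges giving the direction.

```bash
python3 - <<'E'
from h import *
c=cam("top")
a=px2w(c,(320.8,272.8),.018);b=px2w(c,(359,273.7),.018);d=(a-b)[:2]
print("edge",a,b,np.linalg.norm(d),np.degrees(np.arctan2(d[1],d[0])))
u=d/np.linalg.norm(d); n=np.array([-u[1],u[0]])
print("mould",(a+b)[:2]/2+n*.023,"u",u,n)
print("tip",px2w(c,(227.5,210.3),.075))
def pp(x,y): return (180+x/6,190+(y-300)/6)
for z,p,q in((.006,(396,525),(235,563)),(.006,(385,350),(205,390)),(.095,(180,385),(90,405))):
    p=px2w(c,pp(*p),z);q=px2w(c,pp(*q),z);e=q-p;print(p,q,np.degrees(np.arctan2(e[1],e[0])))
# wrist cam relative to TCP
s=get_state();m,Rm,o=cam("wrist");T=R.from_euler('xyz',s["ee_rot"]).as_matrix()
print(T.T@(o-s["eef_pos"]),T.T@Rm,m["fx"],m["cx"],m["cy"])
import station;print([x for x in dir(station) if 'hold' in x], station.__dict__.get('hold_point_z'))
E
```

```text
edge [ 0.48384617 -0.04311403  0.018     ] [ 0.48364215 -0.13035333  0.018     ] 0.08723954796187487 89.86601103254836
mould [ 0.46074422 -0.08667989] u [0.00233855 0.99999727] [-0.99999727  0.00233855]
tip [0.61334364 0.16644151 0.075     ]
[0.5868724  0.13330823 0.006     ] [0.57061513 0.19511993 0.006     ] 104.73578704612419
[0.65610895 0.14032174 0.006     ] [0.6386609  0.20995232 0.006     ] 104.06752989691094
[0.62224918 0.20176798 0.095     ] [0.61415196 0.23406781 0.095     ] 104.07341375003831
[ 0.07282427 -0.00141637 -0.15905525] [[-5.25662953e-04 -9.62921397e-01 -2.69781590e-01]
 [ 9.99999490e-01 -2.73578518e-04 -9.72001375e-04]
 [ 8.62154475e-04 -2.69781963e-01  9.62921050e-01]] 394.29308303830464 324.76538033470763 232.3538607612571
['hold_point_z'] 0.0188
```

```bash
python3 - <<'E'
from h import *
from scipy.optimize import least_squares
t=cam("top");s=cam("scene")
def S(x,y): return (235+(x-396)/6,220+y/6)
def pts(p):
    x,y,yaw,th=p
    loc=lambda X,Y,Z:np.array([x+X*np.cos(yaw)-Y*np.sin(yaw),y+X*np.sin(yaw)+Y*np.cos(yaw),Z])
    e=lambda X:loc(X,.023-.046*np.cos(th)+.014*np.sin(th),.018+.046*np.sin(th)+.014*np.cos(th))
    return loc,e
ob=[]
def res(p):
    loc,e=pts(p);h=.0425
    tp=w2px(t,[loc(h,-.023,.018),loc(-h,-.023,.018),e(h),e(-h)])-[(320.8,272.8),(359,273.7),(320.8,298.8),(360.5,299.2)]
    sp=w2px(s,[e(h),e(-h),loc(h,-.023,.018)])-[S(610,22),S(460,152),S(730,175)]
    return np.r_[tp.ravel(),sp.ravel()]
r=least_squares(res,[.461,-.087,1.57,1.4],x_scale=[.01,.01,.1,.1],loss='soft_l1');print(r.x,r.fun.round(1))
E
```

```text
[ 0.46182873 -0.08696571  1.56860695  1.56035612] [ 0.6 -0.5 -0.4 -0.5  0.1 -1.1 -0.7 -0.5 -1.2 -0.1 -1.  -1.8 -0.5 -1.1]
```

Request:
apply_moves(
  steps=[
    {"translation": [0.04,-0.1,0],"rotation": [0,0,-0.1]},
    {"translation": [0.08,-0.2,0],"rotation": [0,0,-0.2]},
    {"translation": [0.12,-0.35,0],"rotation": [0,0,-0.35]},
    {"translation": [0.17,-0.5,0],"rotation": [0,0,-0.5]},
    {"translation": [0.22,-0.65,0],"rotation": [0,0,-0.6]},
    {"translation": [0.27,-0.8,0],"rotation": [0,0,-0.7]},
    {"translation": [0.32,-0.95,0],"rotation": [0,0,-0.8]},
    {"translation": [0.34,-1,0],"rotation": [0,0,-0.81]},
    {"translation": [0.34,-1,0],"rotation": [0,0,-0.81]},
    {"translation": [0.34,-1,0],"rotation": [0,0,-0.81]},
  ],
  jaw=-1,
)

```text
t: 0.93
eef_pos: [0.2795, 0.396, 0.2269]
ee_rot: [-3.141, 0.001, -0.717]
force: [0.5, 1.2, 0.2]
width: 0.0877
gripper_force: 0.0
```

Request:
apply_moves(
  steps=[
    {"translation": [0.04,-0.1,0],"rotation": [0,0,-0.1]},
    {"translation": [0.08,-0.2,0],"rotation": [0,0,-0.2]},
    {"translation": [0.12,-0.35,0],"rotation": [0,0,-0.35]},
    {"translation": [0.17,-0.5,0],"rotation": [0,0,-0.5]},
    {"translation": [0.22,-0.65,0],"rotation": [0,0,-0.6]},
    {"translation": [0.27,-0.8,0],"rotation": [0,0,-0.7]},
    {"translation": [0.32,-0.95,0],"rotation": [0,0,-0.8]},
    {"translation": [0.34,-1,0],"rotation": [0,0,-0.81]},
    {"translation": [0.34,-1,0],"rotation": [0,0,-0.81]},
    {"translation": [0.34,-1,0],"rotation": [0,0,-0.81]},
  ],
)

```text
t: 1.77
eef_pos: [0.3647, 0.1466, 0.2265]
ee_rot: [3.142, 0.0, -1.141]
force: [-0.4, 1.0, 0.6]
width: 0.0879
gripper_force: 0.0
```

Request:
apply_moves(
  steps=[
    {"translation": [0.04,-0.1,0],"rotation": [0,0,-0.1]},
    {"translation": [0.08,-0.2,0],"rotation": [0,0,-0.2]},
    {"translation": [0.12,-0.35,0],"rotation": [0,0,-0.35]},
    {"translation": [0.17,-0.5,0],"rotation": [0,0,-0.5]},
    {"translation": [0.22,-0.65,0],"rotation": [0,0,-0.6]},
    {"translation": [0.27,-0.8,0],"rotation": [0,0,-0.7]},
    {"translation": [0.32,-0.9,0],"rotation": [0,0,-0.8]},
    {"translation": [0.34,-0.932,0],"rotation": [0,0,-0.824]},
    {"translation": [0.34,-0.932,0],"rotation": [0,0,-0.824]},
    {"translation": [0.34,-0.932,0],"rotation": [0,0,-0.824]},
  ],
)

```text
t: 2.6
eef_pos: [0.4496, -0.0858, 0.2259]
ee_rot: [3.14, -0.0, -1.571]
force: [-0.5, -0.4, -0.2]
width: 0.0875
gripper_force: 0.0
```

```bash
python3 - <<'E'
from h import *
s=get_state();print(s["t"],s["eef_pos"],s["ee_rot"],s["q"],s["force"])
c=cam("wrist");np.savez("w1",R=c[1],o=c[2]);im=grab_frame("wrist");cv2.imwrite("pics/w1.png",im)
print(w2px(c,[[.485,-.044,.018],[.485,-.13,.018],[.425,-.044,.064],[.613,.166,.075]]))
E
```

```text
2.6 [ 0.44959167 -0.08576     0.22592182] [ 3.14016247e+00 -7.69947715e-05 -1.57093730e+00] [ 2.43670101e-01 -6.28294457e-03 -4.43681806e-01 -2.98453594e-04
 -1.13480396e+00 -2.43684900e-01] [-0.503468   -0.44554533 -0.1955265 ]
[[288.92700483 242.18242551]
 [286.5530783  152.3103755 ]
 [353.92398415 257.88572522]
 [158.50574764 464.50655834]]
```

View pics/w1.png

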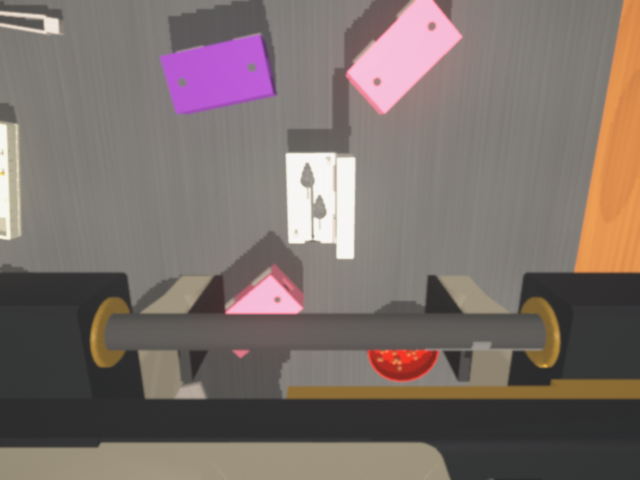

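The wrist view confirms the mould: its edge and lid lie where predicted, at (287–289,152–242) and (354,258). Next I lower the open gripper so that one finger is behind the lid.

Request:
apply_moves(
  steps=[
    {"translation": [0,0,-0.07],"rotation": [0,0,0]},
    {"translation": [0,0,-0.17],"rotation": [0,0,0]},
    {"translation": [0,0,-0.27],"rotation": [0,0,0]},
    {"translation": [0,0,-0.37],"rotation": [0,0,0]},
    {"translation": [0,0,-0.47],"rotation": [0,0,0]},
    {"translation": [0,0,-0.56],"rotation": [0,0,0]},
    {"translation": [0,0,-0.63],"rotation": [0,0,0]},
    {"translation": [0,0,-0.68],"rotation": [0,0,0]},
    {"translation": [0,0,-0.692],"rotation": [0,0,0]},
    {"translation": [0,0,-0.692],"rotation": [0,0,0]},
  ],
)

```text
t: 3.48
eef_pos: [0.4487, -0.0854, 0.0531]
ee_rot: [3.14, -0.0, -1.569]
force: [0.1, 0.3, 0.5]
width: 0.0876
gripper_force: 0.0
```

Request:
apply_moves(
  steps=[
    {"translation": [0.02,0,0],"rotation": [0,0,0]},
    {"translation": [0.04,0,0],"rotation": [0,0,0]},
    {"translation": [0.06,0,0],"rotation": [0,0,0]},
    {"translation": [0.076,0,0],"rotation": [0,0,0]},
    {"translation": [0.088,0,0.002],"rotation": [0,0,0]},
    {"translation": [0.1,0,0.004],"rotation": [0,0,0]},
    {"translation": [0.112,0,0.006],"rotation": [0,0,0]},
    {"translation": [0.126,0,0.008],"rotation": [0,0,0]},
    {"translation": [0.14,0,0.01],"rotation": [0,0,0]},
    {"translation": [0.154,0,0.01],"rotation": [0,0,0]},
  ],
)

```text
t: 4.32
eef_pos: [0.488, -0.0867, 0.0561]
ee_rot: [-3.142, -0.0, -1.572]
force: [-1.2, 0.0, -1.2]
width: 0.0875
gripper_force: 0.5
```

```bash
python3 - <<'E'
from h import *
s=get_state();print(s["t"],s["eef_pos"],s["force"])
a=grab_frame("scene");b=grab_frame("top");cv2.imwrite("pics/p2.png",np.hstack([crop(a,220,190,100,120,4),crop(b,300,230,100,120,4)]))
E
```

```text
4.3167 [ 0.48800758 -0.08666909  0.05607088] [-1.20799255  0.03097659 -1.23414536]
```

View pics/p2.png

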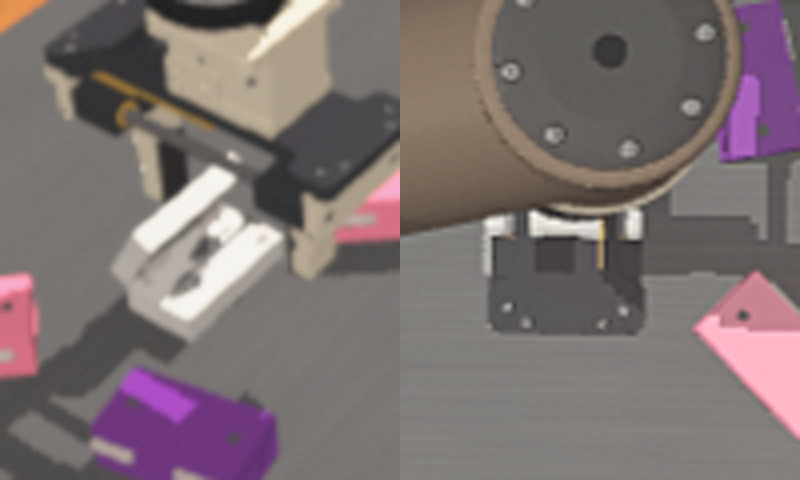

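The lid is tilting down on the finger as planned, about 60° now (scene crop, lid at about (190,215)). Continue along the arc.

Request:
apply_moves(
  steps=[
    {"translation": [0.012,0,-0.002],"rotation": [0,0,0]},
    {"translation": [0.024,0,-0.005],"rotation": [0,0,0]},
    {"translation": [0.036,0,-0.01],"rotation": [0,0,0]},
    {"translation": [0.048,0,-0.016],"rotation": [0,0,0]},
    {"translation": [0.06,0,-0.023],"rotation": [0,0,0]},
    {"translation": [0.072,0,-0.031],"rotation": [0,0,0]},
    {"translation": [0.082,0,-0.04],"rotation": [0,0,0]},
    {"translation": [0.092,0,-0.05],"rotation": [0,0,0]},
    {"translation": [0.1,0,-0.06],"rotation": [0,0,0]},
    {"translation": [0.108,0,-0.07],"rotation": [0,0,0]},
  ],
)

```text
t: 5.25
eef_pos: [0.5151, -0.0865, 0.0383]
ee_rot: [-3.141, 0.0, -1.571]
force: [-0.0, 1.0, 0.3]
width: 0.0876
gripper_force: 0.4
```

Request:
apply_moves(
  steps=[
    {"translation": [0.002,0,-0.003],"rotation": [0,0,0]},
    {"translation": [0.004,0,-0.006],"rotation": [0,0,0]},
    {"translation": [0.006,0,-0.009],"rotation": [0,0,0]},
    {"translation": [0.008,0,-0.012],"rotation": [0,0,0]},
    {"translation": [0.01,0,-0.015],"rotation": [0,0,0]},
    {"translation": [0.011,0,-0.018],"rotation": [0,0,0]},
    {"translation": [0.012,0,-0.021],"rotation": [0,0,0]},
    {"translation": [0.012,0,-0.024],"rotation": [0,0,0]},
    {"translation": [0.012,0,-0.026],"rotation": [0,0,0]},
    {"translation": [0.012,0,-0.028],"rotation": [0,0,0]},
  ],
)

```text
t: 6.08
eef_pos: [0.518, -0.0866, 0.0321]
ee_rot: [-3.141, -0.0, -1.571]
force: [-1.8, 1.4, 11.3]
width: 0.0877
gripper_force: 5.9
```

The lid is down: 11 N upward reaction with the tip at z = 0.032, which is the shut height. Now I rise, centre and straddle the mould.

Request:
apply_moves(
  steps=[
    {"translation": [0,0,0.06],"rotation": [0,0,0]},
    {"translation": [0,0,0.12],"rotation": [0,0,0]},
    {"translation": [-0.07,0,0.12],"rotation": [0,0,0]},
    {"translation": [-0.14,0,0.12],"rotation": [0,0,0]},
    {"translation": [-0.2,0,0.12],"rotation": [0,0,0]},
    {"translation": [-0.224,0,0.12],"rotation": [0,0,0]},
    {"translation": [-0.224,0,0.12],"rotation": [0,0,0]},
    {"translation": [-0.224,0,0.12],"rotation": [0,0,0]},
    {"translation": [-0.224,0,0.12],"rotation": [0,0,0]},
    {"translation": [-0.224,0,0.12],"rotation": [0,0,0]},
  ],
)

```text
t: 6.92
eef_pos: [0.4626, -0.0865, 0.0615]
ee_rot: [-3.141, -0.0, -1.571]
force: [0.1, -1.0, 0.3]
width: 0.0879
gripper_force: 0.0
```

```bash
python3 - <<'E'
from h import *
s=get_state();print(s["t"],s["eef_pos"],s["force"])
c=cam("wrist");im=grab_frame("wrist")
print(w2px(c,[[.485,-.13,.032],[.439,-.13,.032],[.485,-.044,.032]]).round())
sc=grab_frame("scene")
cv2.imwrite("pics/w3.png",np.hstack([cv2.resize(im,(480,360)),crop(sc,230,200,80,90,4)]))
E
```

```text
6.9167 [ 0.46257827 -0.08648832  0.06150427] [ 0.06643399 -0.99602092  0.27235369]
[[279. 182.]
 [375. 182.]
 [284. 341.]]
```

View pics/w3.png

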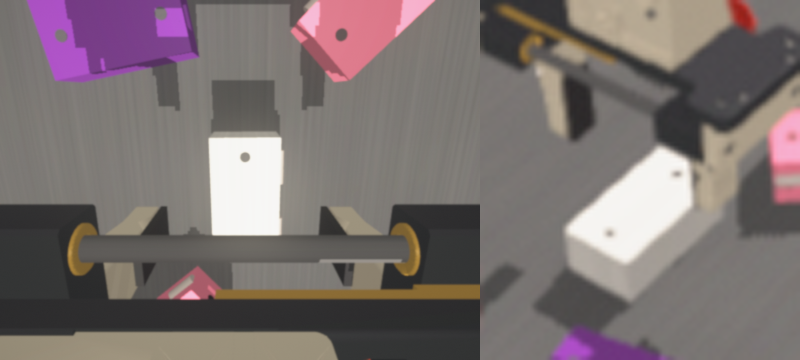

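The mould is shut, with its near corners where predicted (≈(279,184), (373,184)). Descend and grip.

Request:
apply_moves(
  steps=[
    {"translation": [0,0,-0.04],"rotation": [0,0,0]},
    {"translation": [0,0,-0.08],"rotation": [0,0,0]},
    {"translation": [0,0,-0.12],"rotation": [0,0,0]},
    {"translation": [0,0,-0.16],"rotation": [0,0,0]},
    {"translation": [0,0,-0.2],"rotation": [0,0,0]},
    {"translation": [0,0,-0.22],"rotation": [0,0,0]},
    {"translation": [0,0,-0.224],"rotation": [0,0,0]},
    {"translation": [0,0,-0.224],"rotation": [0,0,0]},
    {"translation": [0,0,-0.224],"rotation": [0,0,0]},
    {"translation": [0,0,-0.224],"rotation": [0,0,0]},
  ],
)

```text
t: 7.85
eef_pos: [0.4622, -0.0865, 0.0061]
ee_rot: [-3.141, 0.0, -1.571]
force: [-0.2, 0.2, 0.7]
width: 0.0878
gripper_force: 0.0
```

Request:
apply_moves(
  steps=[
    {"translation": [0,0,0],"rotation": [0,0,0]},
    {"translation": [0,0,0],"rotation": [0,0,0]},
    {"translation": [0,0,0],"rotation": [0,0,0]},
    {"translation": [0,0,0],"rotation": [0,0,0]},
    {"translation": [0,0,0],"rotation": [0,0,0]},
    {"translation": [0,0,0],"rotation": [0,0,0]},
    {"translation": [0,0,0],"rotation": [0,0,0]},
    {"translation": [0,0,0],"rotation": [0,0,0]},
    {"translation": [0,0,0],"rotation": [0,0,0]},
    {"translation": [0,0,0],"rotation": [0,0,0]},
  ],
  jaw=1,
  newtons=45,
)

```text
t: 8.68
eef_pos: [0.4617, -0.0866, 0.0056]
ee_rot: [3.142, -0.0, -1.571]
force: [0.1, 0.0, 1.2]
width: 0.0457
gripper_force: 45.0
```

Gripped (opening 45.7 mm, 45 N). I lift and turn so the wrist camera can see the nozzle from above.

Request:
apply_moves(
  steps=[
    {"translation": [0,0,0.04],"rotation": [0,0,0]},
    {"translation": [0,0,0.12],"rotation": [0,0,0.05]},
    {"translation": [0,0,0.24],"rotation": [0,0,0.15]},
    {"translation": [0,0,0.36],"rotation": [0,0,0.3]},
    {"translation": [0,0,0.48],"rotation": [0,0,0.45]},
    {"translation": [0,0,0.6],"rotation": [0,0,0.6]},
    {"translation": [0,0,0.72],"rotation": [0,0,0.75]},
    {"translation": [0,0,0.84],"rotation": [0,0,0.9]},
    {"translation": [0,0,0.94],"rotation": [0,0,1]},
    {"translation": [0,0,0.98],"rotation": [0,0,1]},
  ],
)

```text
t: 9.52
eef_pos: [0.4626, -0.0865, 0.2537]
ee_rot: [-3.138, -0.002, -1.045]
force: [1.4, 0.9, -3.9]
width: 0.0459
gripper_force: 45.0
```

Request:
apply_moves(
  steps=[
    {"translation": [0,0.02,0],"rotation": [0,0,0.05]},
    {"translation": [0,0.06,0],"rotation": [0,0,0.15]},
    {"translation": [0,0.12,0],"rotation": [0,0,0.27]},
    {"translation": [0,0.18,0],"rotation": [0,0,0.4]},
    {"translation": [0,0.24,0],"rotation": [0,0,0.53]},
    {"translation": [0,0.3,0],"rotation": [0,0,0.66]},
    {"translation": [0,0.36,0],"rotation": [0,0,0.79]},
    {"translation": [0,0.42,0],"rotation": [0,0,0.9]},
    {"translation": [0,0.46,0],"rotation": [0,0,0.97]},
    {"translation": [0,0.5,0],"rotation": [0,0,1]},
  ],
)

```text
t: 10.35
eef_pos: [0.4606, 0.0392, 0.2485]
ee_rot: [3.139, 0.002, -0.523]
force: [0.2, 0.1, -4.2]
width: 0.0461
gripper_force: 45.0
```

Request:
apply_moves(
  steps=[
    {"translation": [0,0.05,0],"rotation": [0,0,0.08]},
    {"translation": [0,0.11,0],"rotation": [0,0,0.2]},
    {"translation": [0,0.17,0],"rotation": [0,0,0.35]},
    {"translation": [0,0.23,0],"rotation": [0,0,0.5]},
    {"translation": [0,0.29,0],"rotation": [0,0,0.65]},
    {"translation": [0,0.35,0],"rotation": [0,0,0.8]},
    {"translation": [0,0.41,0],"rotation": [0,0,0.92]},
    {"translation": [0,0.46,0],"rotation": [0,0,1]},
    {"translation": [0,0.48,0],"rotation": [0,0,1]},
    {"translation": [0,0.48,0],"rotation": [0,0,1]},
  ],
)

```text
t: 11.18
eef_pos: [0.4615, 0.1593, 0.2498]
ee_rot: [3.141, 0.001, -0.001]
force: [0.1, -0.4, -3.8]
width: 0.0457
gripper_force: 45.0
```

```bash
python3 - <<'E'
from h import *
s=get_state();print(s["t"],s["eef_pos"],s["ee_rot"],s["width"],s["force"])
c=cam("wrist");im=grab_frame("wrist");cv2.imwrite("pics/w4full.png",im)
import pickle;pickle.dump(c,open("w4.pkl","wb"))
p=w2px(c,[[.6133,.1664,.075]])[0];print(p)
x,y=max(0,int(p[0])-100),max(0,int(p[1])-75);x=min(x,440);print(x,y)
cv2.imwrite("pics/w4.png",crop(im,x,y,200,150,4))
E
```

```text
11.1833 [0.46147946 0.15927054 0.24979081] [ 3.14091269e+00  1.02180879e-03 -1.41858402e-03] 0.04566132649363363 [ 0.11766754 -0.44231643 -3.77366138]
[317.00150627  14.49848204]
217 0
```

View pics/w4.png

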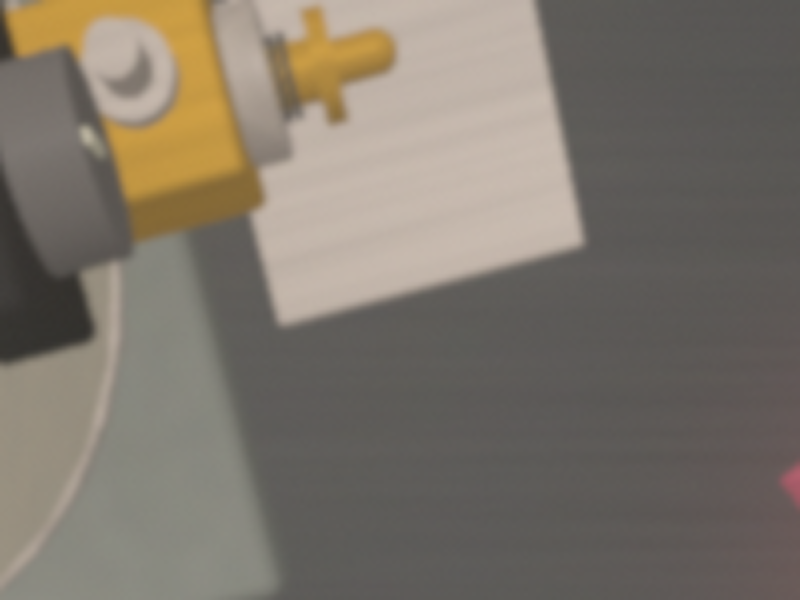

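Nozzle tip at crop (396,48), i.e. wrist pixel (316,12). The prediction was (317,14.5), so the two agree. Cross-flange mid is at (325,65), and the tray's edge runs (280,326)–(583,243).

```bash
python3 - <<'E'
from h import *
import pickle;c=pickle.load(open("w4.pkl","rb"))
f=lambda x,y,z:px2w(c,(217+x/4,y/4),z)
ang=lambda a,b:(np.degrees(np.arctan2((b-a)[1],(b-a)[0])))
print("tip",f(396,48,.075))
print("tray",ang(f(583,243,.006),f(280,326,.006)),"tray front",ang(f(583,243,.006),f(540,0,.006))+90)
print("axis",ang(f(394,49,.075),f(325,65,.075)))
print("base front",ang(f(275,580,.02),f(190,240,.02))+90)
E
```

```text
tip [0.61500855 0.1671487  0.075     ]
tray 104.20782563212724 tray front 102.1476053110542
axis 101.6371905424672
base front 102.78256821741864
```

Request:
apply_moves(
  steps=[
    {"translation": [0.03,-0.015,0],"rotation": [0,0,-0.05]},
    {"translation": [0.1,-0.05,0],"rotation": [0,0,-0.15]},
    {"translation": [0.19,-0.095,0],"rotation": [0,0,-0.25]},
    {"translation": [0.28,-0.14,0],"rotation": [0,0,-0.36]},
    {"translation": [0.37,-0.19,0],"rotation": [0,0,-0.47]},
    {"translation": [0.46,-0.23,0],"rotation": [0,0,-0.58]},
    {"translation": [0.55,-0.28,0],"rotation": [0,0,-0.69]},
    {"translation": [0.63,-0.32,0],"rotation": [0,0,-0.78]},
    {"translation": [0.69,-0.35,0],"rotation": [0,0,-0.83]},
    {"translation": [0.704,-0.355,0],"rotation": [0,0,-0.85]},
  ],
)

```text
t: 12.07
eef_pos: [0.6398, 0.0669, 0.2494]
ee_rot: [3.14, 0.0, -0.452]
force: [0.2, 0.3, -4.3]
width: 0.0458
gripper_force: 45.0
```

Request:
apply_moves(
  steps=[
    {"translation": [0,0,0],"rotation": [0,0,-0.08]},
    {"translation": [0,0,0],"rotation": [0,0,-0.18]},
    {"translation": [0,0,0],"rotation": [0,0,-0.3]},
    {"translation": [0,0,-0.02],"rotation": [0,0,-0.42]},
    {"translation": [0,0,-0.05],"rotation": [0,0,-0.54]},
    {"translation": [0,0,-0.09],"rotation": [0,0,-0.66]},
    {"translation": [0,0,-0.14],"rotation": [0,0,-0.75]},
    {"translation": [0,0,-0.19],"rotation": [0,0,-0.82]},
    {"translation": [0,0,-0.23],"rotation": [0,0,-0.85]},
    {"translation": [0,0,-0.25],"rotation": [0,0,-0.85]},
  ],
)

```text
t: 12.9
eef_pos: [0.6369, 0.0689, 0.1863]
ee_rot: [3.139, 0.001, -0.893]
force: [-1.2, -0.2, -3.4]
width: 0.0457
gripper_force: 45.0
```

Request:
apply_moves(
  steps=[
    {"translation": [0,0,-0.02],"rotation": [0,0,-0.08]},
    {"translation": [0,0,-0.06],"rotation": [0,0,-0.18]},
    {"translation": [0,0,-0.12],"rotation": [0,0,-0.3]},
    {"translation": [0,0,-0.18],"rotation": [0,0,-0.42]},
    {"translation": [0,0,-0.24],"rotation": [0,0,-0.54]},
    {"translation": [0,0,-0.3],"rotation": [0,0,-0.66]},
    {"translation": [0,0,-0.36],"rotation": [0,0,-0.76]},
    {"translation": [0,0,-0.42],"rotation": [0,0,-0.83]},
    {"translation": [0,0,-0.47],"rotation": [0,0,-0.843]},
    {"translation": [0,0,-0.5],"rotation": [0,0,-0.843]},
  ],
)

```text
t: 13.73
eef_pos: [0.6373, 0.0692, 0.0617]
ee_rot: [3.14, -0.0, -1.332]
force: [-1.1, 0.9, -4.6]
width: 0.0457
gripper_force: 45.0
```

```bash
python3 - <<'E'
from h import *
s=get_state();print(s["t"],s["eef_pos"],s["ee_rot"],s["width"],s["force"])
a=grab_frame("scene");b=grab_frame("top")
cv2.imwrite("pics/p5.png",np.hstack([crop(a,320,150,100,120,4),crop(b,190,180,100,120,4)]))
E
```

```text
13.7333 [0.63726907 0.06921996 0.0617249 ] [ 3.14017486e+00 -2.16404912e-04 -1.33227082e+00] 0.04574965840788466 [-1.10383555  0.87035905 -4.61703823]
```

View pics/p5.png

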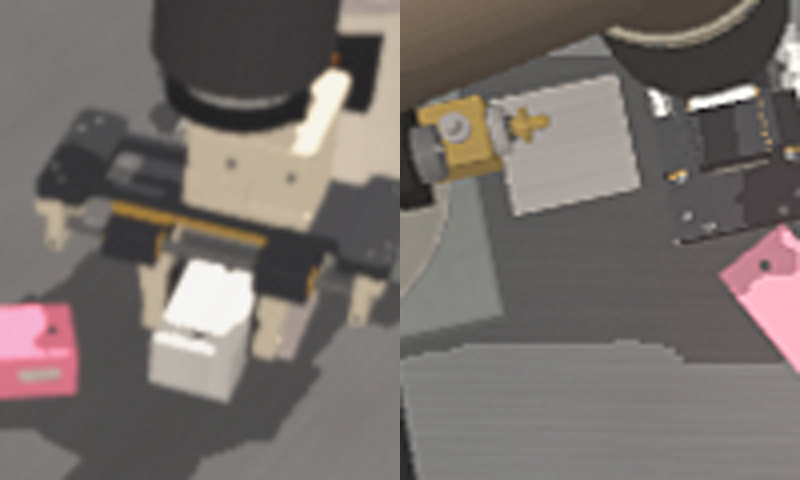

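The grip is sound and the mould is lined up with the nozzle (top crop: tip at (550,120)). Approach to about 10 mm short.

Request:
apply_moves(
  steps=[
    {"translation": [-0.003,0.012,0.001],"rotation": [0,0,0]},
    {"translation": [-0.008,0.034,0.002],"rotation": [0,0,0]},
    {"translation": [-0.015,0.062,0.003],"rotation": [0,0,0]},
    {"translation": [-0.022,0.092,0.004],"rotation": [0,0,0]},
    {"translation": [-0.029,0.122,0.004],"rotation": [0,0,0]},
    {"translation": [-0.036,0.15,0.004],"rotation": [0,0,0]},
    {"translation": [-0.042,0.174,0.004],"rotation": [0,0,0]},
    {"translation": [-0.046,0.19,0.004],"rotation": [0,0,0]},
    {"translation": [-0.047,0.194,0.004],"rotation": [0,0,0]},
    {"translation": [-0.047,0.194,0.004],"rotation": [0,0,0]},
  ],
)

```text
t: 14.67
eef_pos: [0.6258, 0.1186, 0.064]
ee_rot: [3.142, -0.0, -1.331]
force: [-0.1, -1.1, -4.1]
width: 0.0456
gripper_force: 45.0
```

Request:
apply_moves(
  steps=[
    {"translation": [-0.001,0.005,0],"rotation": [0,0,0]},
    {"translation": [-0.002,0.01,0],"rotation": [0,0,0]},
    {"translation": [-0.004,0.015,0],"rotation": [0,0,0]},
    {"translation": [-0.005,0.02,0],"rotation": [0,0,0]},
    {"translation": [-0.006,0.025,0],"rotation": [0,0,0]},
    {"translation": [-0.007,0.03,0],"rotation": [0,0,0]},
    {"translation": [-0.009,0.035,0],"rotation": [0,0,0]},
    {"translation": [-0.01,0.04,0],"rotation": [0,0,0]},
    {"translation": [-0.011,0.045,0],"rotation": [0,0,0]},
    {"translation": [-0.012,0.05,0],"rotation": [0,0,0]},
  ],
)

```text
t: 15.5
eef_pos: [0.6229, 0.1302, 0.0641]
ee_rot: [3.141, -0.001, -1.332]
force: [1.2, -3.5, -4.7]
width: 0.0458
gripper_force: 45.0
```

```bash
python3 - <<'E'
from h import *
s=get_state();print(s["t"],s["eef_pos"],s["ee_rot"],s["force"],s["moment"])
a=grab_frame("scene");b=grab_frame("top")
cv2.imwrite("pics/p6.png",np.hstack([crop(a,340,160,80,80,5),crop(b,190,180,80,80,5)]))
E
```

```text
15.5 [0.62292434 0.13023571 0.06408756] [ 3.14118927e+00 -8.11014468e-04 -1.33201658e+00] [ 1.23407469 -3.5328234  -4.7456355 ] [-1.50864481 -0.53778782 -0.05820219]
```

View pics/p6.png

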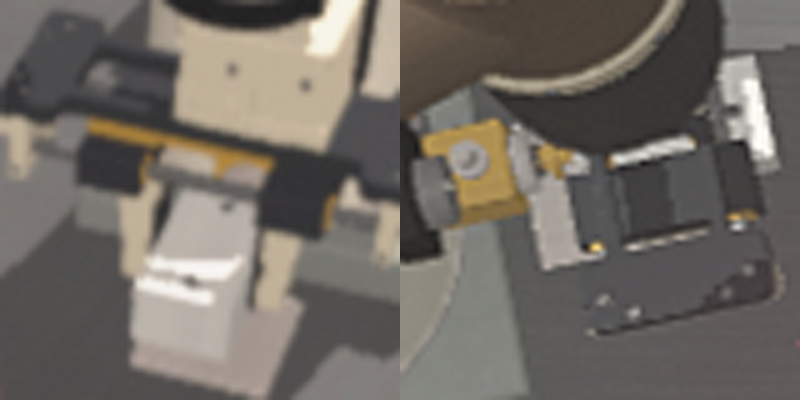

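Contact has just begun (about 3.6 N). The distance fits the pocket floor rather than the end face. I back off 5 mm, lower 1.3 mm to centre the port in height, then press in gradually.

Request:
apply_moves(
  steps=[
    {"translation": [0.003,-0.012,0],"rotation": [0,0,0]},
    {"translation": [0.005,-0.02,-0.003],"rotation": [0,0,0]},
    {"translation": [0.005,-0.02,-0.005],"rotation": [0,0,0]},
    {"translation": [0.005,-0.02,-0.005],"rotation": [0,0,0]},
    {"translation": [0.003,-0.012,-0.005],"rotation": [0,0,0]},
    {"translation": [0.001,-0.004,-0.005],"rotation": [0,0,0]},
    {"translation": [-0.001,0.003,-0.005],"rotation": [0,0,0]},
    {"translation": [-0.002,0.009,-0.005],"rotation": [0,0,0]},
    {"translation": [-0.004,0.015,-0.005],"rotation": [0,0,0]},
    {"translation": [-0.005,0.02,-0.005],"rotation": [0,0,0]},
  ],
)

```text
t: 16.43
eef_pos: [0.6218, 0.135, 0.0629]
ee_rot: [3.141, -0.001, -1.332]
force: [2.9, -6.9, -4.2]
width: 0.0453
gripper_force: 45.0
```

Request:
apply_moves(
  steps=[
    {"translation": [0,0.001,0],"rotation": [0,0,0]},
    {"translation": [-0.001,0.002,0],"rotation": [0,0,0]},
    {"translation": [-0.001,0.003,0],"rotation": [0,0,0]},
    {"translation": [-0.001,0.004,0],"rotation": [0,0,0]},
    {"translation": [-0.001,0.005,0],"rotation": [0,0,0]},
    {"translation": [-0.001,0.006,0],"rotation": [0,0,0]},
    {"translation": [-0.002,0.007,0],"rotation": [0,0,0]},
    {"translation": [-0.002,0.008,0],"rotation": [0,0,0]},
    {"translation": [-0.002,0.008,0],"rotation": [0,0,0]},
    {"translation": [-0.002,0.008,0],"rotation": [0,0,0]},
  ],
)

```text
t: 17.27
eef_pos: [0.6214, 0.1365, 0.0629]
ee_rot: [3.141, -0.002, -1.332]
force: [4.0, -7.7, -4.3]
width: 0.0457
gripper_force: 45.0
```

Request:
apply_moves(
  steps=[
    {"translation": [0,0.001,0],"rotation": [0,0,0]},
    {"translation": [0,0.002,0],"rotation": [0,0,0]},
    {"translation": [-0.001,0.003,0],"rotation": [0,0,0]},
    {"translation": [-0.001,0.004,0],"rotation": [0,0,0]},
    {"translation": [-0.001,0.005,0],"rotation": [0,0,0]},
    {"translation": [-0.001,0.005,0],"rotation": [0,0,0]},
    {"translation": [-0.001,0.005,0],"rotation": [0,0,0]},
    {"translation": [-0.001,0.005,0],"rotation": [0,0,0]},
    {"translation": [-0.001,0.005,0],"rotation": [0,0,0]},
    {"translation": [-0.001,0.005,0],"rotation": [0,0,0]},
  ],
)

```text
t: 18.1
eef_pos: [0.6212, 0.1376, 0.0629]
ee_rot: [3.141, -0.002, -1.332]
force: [3.1, -9.0, -4.2]
width: 0.0451
gripper_force: 45.0
```

Request:
apply_moves(
  steps=[
    {"translation": [0,0.001,0],"rotation": [0,0,0]},
    {"translation": [0,0.002,0],"rotation": [0,0,0]},
    {"translation": [-0.001,0.003,0],"rotation": [0,0,0]},
    {"translation": [-0.001,0.004,0],"rotation": [0,0,0]},
    {"translation": [-0.001,0.004,0],"rotation": [0,0,0]},
    {"translation": [-0.001,0.004,0],"rotation": [0,0,0]},
    {"translation": [-0.001,0.004,0],"rotation": [0,0,0]},
    {"translation": [-0.001,0.004,0],"rotation": [0,0,0]},
    {"translation": [-0.001,0.004,0],"rotation": [0,0,0]},
    {"translation": [-0.001,0.004,0],"rotation": [0,0,0]},
  ],
)

```text
t: 18.93
eef_pos: [0.6211, 0.1378, 0.0629]
ee_rot: [3.141, -0.003, -1.333]
force: [4.7, -12.1, -4.7]
width: 0.046
gripper_force: 45.0
```

Force jumped to about 13 N with no more travel, so the nozzle is at its stop. One last half-millimetre of push for a firm hold, then a check that it is steady.

Request:
apply_moves(
  steps=[
    {"translation": [0,0.001,0],"rotation": [0,0,0]},
    {"translation": [0,0.002,0],"rotation": [0,0,0]},
    {"translation": [0,0.003,0],"rotation": [0,0,0]},
    {"translation": [0,0.003,0],"rotation": [0,0,0]},
    {"translation": [0,0.003,0],"rotation": [0,0,0]},
    {"translation": [0,0.003,0],"rotation": [0,0,0]},
    {"translation": [0,0.003,0],"rotation": [0,0,0]},
    {"translation": [0,0.003,0],"rotation": [0,0,0]},
    {"translation": [0,0.003,0],"rotation": [0,0,0]},
    {"translation": [0,0.003,0],"rotation": [0,0,0]},
  ],
)

```text
t: 19.77
eef_pos: [0.621, 0.1379, 0.0629]
ee_rot: [3.14, -0.003, -1.333]
force: [5.3, -13.6, -4.7]
width: 0.0457
gripper_force: 45.0
```

```bash
python3 - <<'E'
from h import *
s=get_state();print(s["t"],s["eef_pos"],s["ee_rot"],s["force"],s["width"])
a=grab_frame("scene");b=grab_frame("top");s=get_state();print(s["force"])
cv2.imwrite("pics/p7.png",np.hstack([crop(a,340,160,80,80,5),crop(b,190,180,80,80,5)]))
E
```

```text
19.7667 [0.62102587 0.13789248 0.06293648] [ 3.1403519  -0.00316669 -1.33268791] [  5.27345463 -13.61597858  -4.73388061] 0.045704543963856245
[  5.63828311 -14.53794075  -4.58560941]
```

View pics/p7.png

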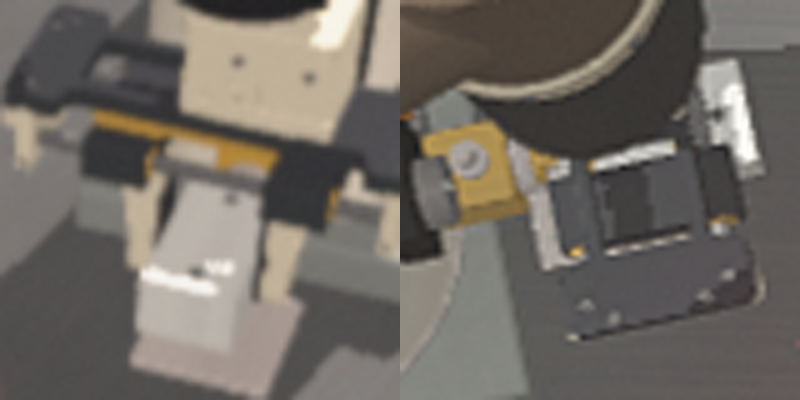

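The mould is held level with the lid shut. The nozzle has been pushed about 8 mm to its stop at a steady 15 N or so.

```bash
python3 -c "
from station import *
print(job_done())"
```

```text
the job is handed in; nothing more can be done
None
```

I shut the mould's lid without letting it slam, then pressed the filling port onto the injector nozzle until it stopped moving, after about 8 mm. The gripper was still holding it there at about 15 N when I handed in at about 20 s; the hand-in gave no verdict.

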